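# Find the tin with the silver

## Robot

A 6-joint arm with a two-finger parallel gripper is mounted at the origin on the work surface. World frame = base frame: x ahead of the robot, y to its left, z up, the work surface at z = 0. Lengths are in m, angles in rad, forces in N, time in s.
With the tool pointing down it reaches from about 0.375 to 0.925 m from the base axis. Payload 5.7 kg.
Tool frame: the origin (TCP) lies on the centre line of the jaws, within the pads' length; the fingertips stand 8 mm ahead of it and the grasp point (between the pads) lies 11 mm behind it; z points along the fingers, y is the direction in which the jaws open and shut (so a half turn about z gives the same grasp; the last joint's range is limited). The gripper opens to 88 mm and grips with 3 to 60 N. Pads are 20 mm wide; open, the fingers measure 115 mm over their backs; the gripper's body (75 mm by 178 mm) begins 61 mm behind the grasp point.
Start: joints at [-1.235, 0.359, 1.51, -0, 1.272, -0.115], TCP at [0.261, -0.54, 0.231] pointing down, gripper open.
Joint ranges: [-2.97, 2.97], [-1.01, 2.36], [0.21, 2.38], [-0.96, 4.11], [0.2, 2.71], [-2.98, 2.98]. Speed limits (rad/s): [2.39, 2.39, 3.14, 3.14, 3.14, 3.14].

## Interface

Orientations are given as a unit quaternion [w, x, y, z].
In Python, from workcell import * gives the robot as it stands. The module is installed in compiled form; this text tells all that it offers.
- The arm moves only by the tool drive_tool, never from a script. Its argument "motion" is a list of rows, each a list of 7 numbers: the shift along the tool's x, y, z as a fraction of full scale, then the turn, a rotation vector about the tool's x, y, z as a fraction of full scale, then the opening, from -1 (shut) to 1 (fully open). A call has 1 to 5 rows; each row is the pose to reach, as a shift and turn from the pose commanded when the call began, along the tool's axes at that moment; what a row does not reach only later rows make up. Full scale, the value 1, is 0.2 m for a shift and 30 degrees for a turn. A row lasts 1/10 s, in which the tool goes at most 50 mm and 8.59 degrees, less where a joint would pass 70% of its speed; a pose out of reach is approached as far as the arm can. A call with a number of a shift or a turn outside -1 to 1 is refused whole. A call with a gripper value outside its range is refused whole. The fingers move at their own pace and stop on an object; "newtons" is the grip in N (left out, the last holds). Time passes only in rows, so rows that repeat a pose let the fingers close. It gives the time, the measured TCP pose, the force and the opening at its end, in the units of the state.
- read_state(): the state, without advancing time (a new reading comes with each control period).
- camera(name): name is "scene" or "top"; returns the picture (480x640x3 uint8, red, green, blue); there is no depth.
- camera_model(name): a dict with "fx", "fy", "cx", "cy" (pixels), "R" (3x3) and "t" (3): a world point X has camera coordinates R X + t. Camera axes: x right, y down, z forward; pixel columns grow to the right and rows downward; lengths in m; the calibration is good to about 2 mm. A picture is of the moment at which its call begins. camera_model takes no time and is no camera call.
- close_job(): hands the job in, once; it reports no verdict.
The state is a dict: "time": time; "joint_positions": joint angles; "dq": joint speeds; "joint_efforts": joint torques, N m; "eef_pos": TCP position; "eef_rot": TCP orientation; "wrist_force": force on the tool from outside, world axes, zero at the start; "torque": the same for the moment, N m; "grip_width": finger opening in m.
Only numpy, scipy, OpenCV 4.12 (cv2) and the standard library are available. Lean on these libraries where they do the work, as an engineer would, in place of code of your own. Each camera call takes 0.05 s, during which the arm holds its last target. There are 200 camera calls.

## Task

Two identical closed aluminium tins stand on the jeweller's bench: one holds a slug of silver, the other is empty. Feel by lifting which one is heavy and stand it upright in the green-lined wooden tray, setting it down rather than dropping it; the empty one must end standing at its own place on the bench, within a few centimetres. Do not push about or knock over the wooden ring cone.

Things in the scene. Friction and masses are not known exactly. Their poses are not given: they have to be found in the camera images.
- tin_a: a closed round aluminium tin, 48 mm across and 50 mm tall, standing upright; origin at the centre of its underside, z up. The other tin looks just the same; all that tells them apart is weight: one tin weighs about 0.1 kg (1 N, empty but for a foam plug), the other 0.38 to 0.54 kg (4 to 5 N, a loose silver slug inside). Which is which changes from start to start.
- tin_b: a closed round aluminium tin, 48 mm across and 50 mm tall, standing upright; origin at the centre of its underside, z up. The other tin looks just the same; all that tells them apart is weight: one tin weighs about 0.1 kg (1 N, empty but for a foam plug), the other 0.38 to 0.54 kg (4 to 5 N, a loose silver slug inside). Which is which changes from start to start.
- tray_floor (a point): centre of the inner floor of a square wooden tray lined in green, fixed to the bench: 140 x 140 mm outside, 128 x 128 mm inside, walls 6 mm thick; the floor lies 6 mm and the rim 20 mm above the bench. x and y run along its sides, z up. It may lie on either side of the tins; on the other side lies a white soldering board up to 26 mm high.
- ring_cone: a loose turned wooden ring cone with a brass ring on it, 60 mm across at the foot, 84 mm tall, standing beyond the tins as a bystander; origin at the centre of its underside, z up. An amber jar (50 mm across, 65 mm tall) stands near it, and a small hammer lies behind.
Not all that is in view belongs to the job. What is shaped like the tin_a but turquoise is not meant. What is shaped like the tin_b but red is not meant.

How it is judged:
At the end, for the whole second after the job is handed in: The heavy tin stands upright (within 10 degrees) and at rest on the tray's floor, its centre within 60 mm of the tray's centre, weighing on it with more than 2.2 N; the light tin stands upright and at rest within 50 mm of where it started (((horizontal distance between tin_a and tray_floor below 0.06 m and z of tin_a in the frame of tray_floor below 0.006 m and angle between each of tin_a, tin_b's own z axis and vertical below 0.17 rad and contact force between tin_a and tray above 2.2 N and linear speed of each of tin_a, tin_b below 0.02 m/s and distance of tin_b from where it was at the start of the episode below 0.05 m) or (horizontal distance between tin_b and tray_floor below 0.06 m and z of tin_b in the frame of tray_floor below 0.006 m and angle between each of tin_b, tin_a's own z axis and vertical below 0.17 rad and contact force between tin_b and tray above 2.2 N and linear speed of each of tin_b, tin_a below 0.02 m/s and distance of tin_a from where it was at the start of the episode below 0.05 m))); the robot touches nothing.
It fails at once if a tin is dropped: it moves faster than 0.8 m/s (a fall of over 30 mm) while the fingers do not touch it ((linear speed of tin_a above 0.8 m/s and contact force between the fingers and tin_a below 0.05 N) or (linear speed of tin_b above 0.8 m/s and contact force between the fingers and tin_b below 0.05 N)).
It fails at once if the ring cone is tipped by more than 17 degrees or pushed more than 30 mm (angle between ring_cone's own z axis and vertical above 0.3 rad or distance of ring_cone from where it was at the start of the episode above 0.03 m).
It also fails if it takes over 54 s, if anything falls off the work surface, if the arm or the gripper's body presses on something with over 40 N, if the wrist force passes 120 N, or if a joint passes its speed limit or range.

## Working session

There is one attempt and no reset: what is moved stays moved. The work goes in short steps, Python scripts to look and compute and a tool call to move; the robot and the scene stay as the last step left them, time stands still between calls to the robot, and variables do not carry over. Pictures are saved under pics/ and viewed, about 8 in all and at most 12, crops included, and the job is handed in when it is done.

Besides the shell and the picture viewer there is one more tool, called after "Emit:" by a JSON object that holds its "fn" and its "kwargs", one argument or row to a line. drive_tool: Moves the arm, as the interface text tells. Its arguments: {"type":"object","properties":{"motion":{"type":"array","items":{"type":"array","items":{"type":"number"}}},"newtons":{"type":"number"}},"required":["motion"]}

```bash
mkdir -p pics; python3 - <<'E'
from workcell import *
import cv2,numpy as np
for n in("scene","top"):
    im=camera(n); cv2.imwrite(f"pics/{n}0.png",im[:,:,::-1]); m=camera_model(n); print(n,{k:np.round(v,3).tolist() for k,v in m.items()})
s=read_state(); print(s)
E
```

```text
scene {'fx': 458.864, 'fy': 458.864, 'cx': 323.447, 'cy': 241.27, 'R': [[0.676, 0.737, -0.006], [0.523, -0.486, -0.7], [-0.519, 0.47, -0.714]], 't': [-0.37, -0.261, 1.024]}
top {'fx': 562.648, 'fy': 562.648, 'cx': 322.344, 'cy': 251.907, 'R': [[-0.083, -0.997, -0.006], [-0.974, 0.083, -0.213], [0.212, -0.012, -0.977]], 't': [0.028, 0.552, 0.76]}
{'time': 0.1, 'joint_positions': array([-1.23510261e+00,  3.59415780e-01,  1.51129937e+00, -2.76748633e-05,
        1.27252271e+00, -1.15088527e-01]), 'dq': array([ 0.00079507, -0.00014135, -0.00181281,  0.00100762, -0.0027937 ,
        0.00031701]), 'joint_efforts': array([-3.04073114e-05, -5.16354382e+01, -2.71407276e+01,  6.77114795e-02,
        2.76267336e-02, -4.27184227e-05]), 'eef_pos': array([ 0.26119127, -0.53949269,  0.22991334]), 'eef_rot': array([-8.16149444e-04,  9.74705529e-01,  2.23491508e-01, -1.03694227e-04]), 'wrist_force': array([-0.10960845,  0.09543842, -0.79134995]), 'torque': array([-0.04904699, -0.00375105,  0.01070509]), 'grip_width': 0.08795435294432973}
```

View pics/top0.png

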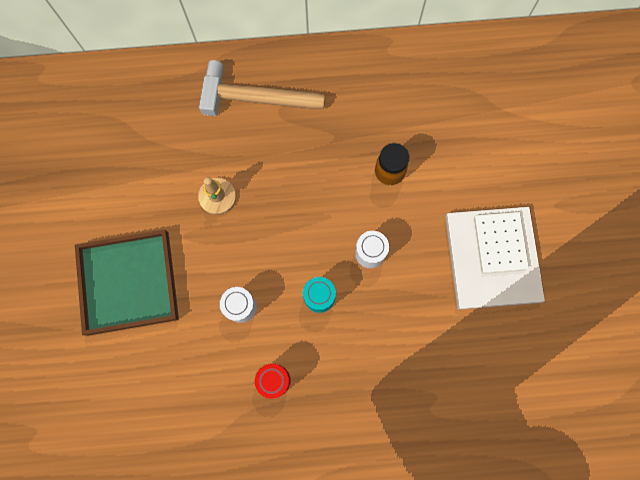

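View pics/scene0.png

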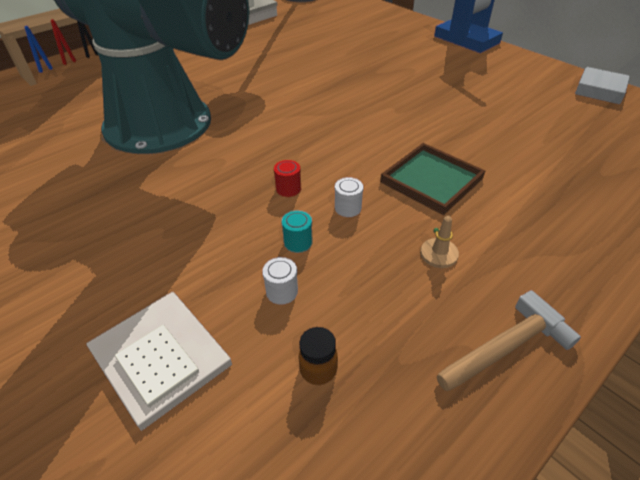

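The top view shows two white-silver tins, at (237,303) and (372,248). They are the only aluminium ones, so they fit the description. The turquoise tin at (319,294) and the red one at (272,380) are decoys. The tray is at (127,282), the cone at (216,193) and the jar at (392,163). The scene view agrees, with the tins at (348,197) and (280,280).

```bash
cat > h.py <<'E'
from workcell import *
import cv2,numpy as np
def ray(n,u,v,z):
    m=camera_model(n);R=np.array(m["R"]);t=np.array(m["t"])
    c=-R.T@t;d=R.T@np.array([(u-m["cx"])/m["fx"],(v-m["cy"])/m["fy"],1]);return c+d*(z-c[2])/d[2]
def proj(n,X):
    m=camera_model(n);c=np.array(m["R"])@X+m["t"];return c[:2]/c[2]*m["fx"]+[m["cx"],m["cy"]]
def blobs(n,im,kind,box):
    hsv=cv2.cvtColor(im,cv2.COLOR_RGB2HSV);x0,y0,x1,y1=box
    lo,hi={"silver":((0,0,120),(179,60,255)),"lid":((0,0,215),(179,40,255)),"green":((60,60,40),(88,255,200)),"red":((0,220,120),(4,255,255)),"turq":((85,150,60),(95,255,255))}[kind]
    m=cv2.inRange(hsv,lo,hi);k=np.zeros_like(m);k[y0:y1,x0:x1]=m[y0:y1,x0:x1]
    cs,_=cv2.findContours(k,cv2.RETR_EXTERNAL,cv2.CHAIN_APPROX_NONE)
    return [c for c in cs if cv2.contourArea(c)>150]
E
python3 - <<'E'
from h import *
top=cv2.imread("pics/top0.png")[:,:,::-1].copy();sc=cv2.imread("pics/scene0.png")[:,:,::-1].copy()
for n,im,bs in(("top",top,[(210,270,265,335),(345,220,400,280)]),("scene",sc,[(325,170,370,222),(255,250,305,310)])):
  for b in bs:
    for k in("silver","lid"):
      for c in blobs(n,im,k,b):
        (u,v),w,a=cv2.fitEllipse(c);print(n,k,np.round([u,v,*w,cv2.contourArea(c)],1),"z50",ray(n,u,v,.05).round(3),"z25",ray(n,u,v,.025).round(3))
for k,b in(("green",(60,220,190,345)),):
  for c in blobs("top",top,k,b):
    r=cv2.minAreaRect(c);p=[ray("top",*q,.006).round(3).tolist() for q in cv2.boxPoints(r)];print(k,r,p,np.mean(p,0))
# outer tray corners by eye, rim z=.02
for q in((75,244),(167,231),(178,320),(84,334)):print("traycorner",ray("top",*q,.02).round(3))
for q,z in(((319,293),.05),((272,380),.05),((217,197),.01),((393,158),.065),((447,213),.02)):print(q,ray("top",*q,z).round(3))
a=cv2.resize(top[210:340,200:410],None,fx=3.5,fy=3.5,interpolation=cv2.INTER_CUBIC);cv2.imwrite("pics/crop0.png",a[:,:,::-1])
E
```

```text
top silver [236.7 304.2  32.5  35.6 888. ] z50 [0.488 0.111 0.05 ] z25 [0.491 0.115 0.025]
top lid [235.8 303.1  31.6  32.8 809. ] z50 [0.49  0.112 0.05 ] z25 [0.493 0.116 0.025]
top silver [371.4 248.7  31.9  37.7 940.5] z50 [ 0.553 -0.091  0.05 ] z25 [ 0.559 -0.094  0.025]
top lid [372.4 246.3  31.2  31.4 768.5] z50 [ 0.557 -0.093  0.05 ] z25 [ 0.562 -0.096  0.025]
scene silver [348.6 186.9  19.7  27.3 404.5] z50 [0.491 0.111 0.05 ] z25 [0.469 0.134 0.025]
scene silver [279.3 270.1  26.1  33.9 694.5] z50 [ 0.557 -0.094  0.05 ] z25 [ 0.539 -0.082  0.025]
scene lid [279.3 269.   12.4  18.1 174.5] z50 [ 0.555 -0.092  0.05 ] z25 [ 0.537 -0.08   0.025]
green ((125.01351928710938, 282.0810852050781), (79.73351287841797, 86.14506530761719), 80.53767395019531) [[0.6, 0.363, 0.006], [0.611, 0.23, 0.006], [0.487, 0.213, 0.006], [0.476, 0.342, 0.006]] [0.5435 0.287  0.006 ]
traycorner [0.606 0.359 0.02 ]
traycorner [0.614 0.217 0.02 ]
traycorner [0.476 0.204 0.02 ]
traycorner [0.467 0.344 0.02 ]
(319, 293) [ 0.494 -0.009  0.05 ]
(272, 380) [0.377 0.067 0.05 ]
(217, 197) [0.666 0.139 0.01 ]
(393, 158) [ 0.686 -0.136  0.065]
(447, 213) [ 0.606 -0.217  0.02 ]
```

View pics/crop0.png

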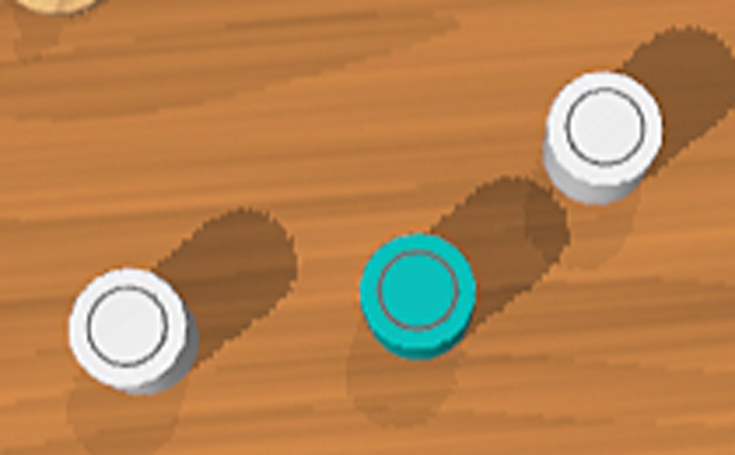

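The lids from both views agree to 2–3 mm: T1 (0.490, 0.112), T2 (0.556, -0.093). The tray centre is about (0.541, 0.282), and its corners measure about 140 mm apart. I'll set out for T2 first.

Emit:
{"fn": "drive_tool", "kwargs": {
  "motion": [
    [0.767,-0.456,0,0,0,0,1],
    [0.767,-0.456,0,0,0,0,1],
    [0.767,-0.456,0,0,0,0,1],
    [0.767,-0.456,0,0,0,0,1]
  ],
  "newtons": 35
}}

```text
time: 0.5
eef_pos: [0.3606, -0.3876, 0.2302]
eef_rot: [-0.001, 0.975, 0.224, 0.0]
wrist_force: [0.5, -0.7, 0.2]
grip_width: 0.0876
```

Emit:
{"fn": "drive_tool", "kwargs": {
  "motion": [
    [0.767,-0.456,0,0,0,0,1],
    [0.767,-0.456,0,0,0,0,1],
    [0.767,-0.456,0,0,0,0,1],
    [0.767,-0.456,0,0,0,0,1]
  ]
}}

```text
time: 0.9
eef_pos: [0.4591, -0.2389, 0.2304]
eef_rot: [-0.001, 0.975, 0.224, 0.0]
wrist_force: [0.8, -0.5, -0.8]
grip_width: 0.0879
```

Emit:
{"fn": "drive_tool", "kwargs": {
  "motion": [
    [0.767,-0.456,0.5,0,0,0,1],
    [0.767,-0.456,0.5,0,0,0,1],
    [0.767,-0.456,0.5,0,0,0,1],
    [0.767,-0.456,0.5,0,0,0,1],
    [0.767,-0.456,0.5,0,0,0,1]
  ]
}}

```text
time: 1.4
eef_pos: [0.5563, -0.0889, 0.1275]
eef_rot: [-0.002, 0.974, 0.225, -0.002]
wrist_force: [-0.7, 0.5, 0.3]
grip_width: 0.088
```

```bash
python3 - <<'E'
from h import *
t=camera("top");s=camera("scene");st=read_state();print(st["eef_pos"].round(4),st["eef_rot"].round(4),st["wrist_force"].round(2))
a=t[150:330,180:480];b=s[120:330,200:480]
cv2.imwrite("pics/c1.png",np.vstack([cv2.resize(a,(490,294)),cv2.resize(b,(392,294)).copy() if 0 else cv2.resize(b,(490,368))])[:600,:,::-1])
E
```

```text
[ 0.5559 -0.0921  0.1295] [-6.000e-04  9.744e-01  2.248e-01 -1.200e-03] [-0.45  0.01  0.53]
```

View pics/c1.png

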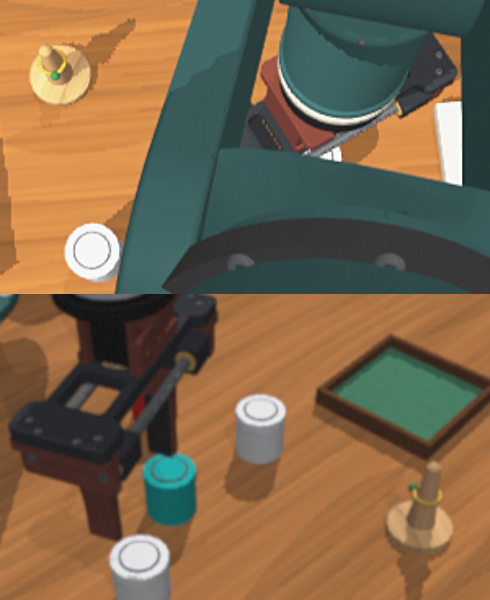

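The gripper is over the right-hand silver tin, with its far finger beside the turquoise decoy and about 20 mm of clearance in plan. I'll go down and grip.

Emit:
{"fn": "drive_tool", "kwargs": {
  "motion": [
    [0,0,0.15,0,0,0,1],
    [0,0,0.3,0,0,0,1],
    [0,0,0.42,0,0,0,1],
    [0,0,0.54,0,0,0,1],
    [0,0,0.54,0,0,0,1]
  ]
}}

```text
time: 2.0
eef_pos: [0.554, -0.0943, 0.021]
eef_rot: [-0.001, 0.975, 0.223, -0.002]
wrist_force: [-0.5, 0.1, 0.6]
grip_width: 0.0877
```

Emit:
{"fn": "drive_tool", "kwargs": {
  "motion": [
    [0,0,0,0,0,0,0.3],
    [0,0,0,0,0,0,0],
    [0,0,0,0,0,0,-1],
    [0,0,0,0,0,0,-1],
    [0,0,0,0,0,0,-1]
  ]
}}

```text
time: 2.5
eef_pos: [0.5568, -0.0934, 0.0234]
eef_rot: [0.0, 0.975, 0.224, 0.001]
wrist_force: [-0.5, -0.7, -0.2]
grip_width: 0.0514
```

Emit:
{"fn": "drive_tool", "kwargs": {
  "motion": [
    [0,0,0,0,0,0,-1],
    [0,0,0,0,0,0,-1]
  ]
}}

```text
time: 2.7
eef_pos: [0.5569, -0.0934, 0.0233]
eef_rot: [0.0, 0.975, 0.224, 0.0]
wrist_force: [-0.6, 0.0, 5.8]
grip_width: 0.0484
```

Emit:
{"fn": "drive_tool", "kwargs": {
  "motion": [
    [0,0,0,0,0,0,-1],
    [0,0,0,0,0,0,-1],
    [0,0,0,0,0,0,-1]
  ]
}}

```text
time: 3.0
eef_pos: [0.5569, -0.0933, 0.0233]
eef_rot: [0.0, 0.975, 0.224, 0.0]
wrist_force: [-1.6, -1.1, 6.4]
grip_width: 0.0479
```

Emit:
{"fn": "drive_tool", "kwargs": {
  "motion": [
    [0,0,-0.04,0,0,0,-1],
    [0,0,-0.08,0,0,0,-1],
    [0,0,-0.1,0,0,0,-1],
    [0,0,-0.1,0,0,0,-1],
    [0,0,-0.1,0,0,0,-1]
  ]
}}

```text
time: 3.5
eef_pos: [0.5565, -0.0932, 0.0428]
eef_rot: [0.0, 0.975, 0.224, 0.0]
wrist_force: [0.6, -0.9, -1.6]
grip_width: 0.048
```

Emit:
{"fn": "drive_tool", "kwargs": {
  "motion": [
    [0,0,0,0,0,0,-1],
    [0,0,0,0,0,0,-1],
    [0,0,0,0,0,0,-1]
  ]
}}

```text
time: 3.8
eef_pos: [0.5562, -0.0932, 0.0424]
eef_rot: [-0.0, 0.975, 0.223, -0.0]
wrist_force: [0.5, 0.1, -0.8]
grip_width: 0.0481
```

Emit:
{"fn": "drive_tool", "kwargs": {
  "motion": [
    [0,0,0,0,0,0,-1],
    [0,0,0,0,0,0,-1],
    [0,0,0,0,0,0,-1]
  ]
}}

```text
time: 4.1
eef_pos: [0.5564, -0.0932, 0.0426]
eef_rot: [-0.0, 0.975, 0.223, -0.0]
wrist_force: [-0.3, -0.0, -1.4]
grip_width: 0.048
```

It reads about -1.2 N while held, so this looks like the light tin. I'll set it back where it stood, rise, and then test the other.

Emit:
{"fn": "drive_tool", "kwargs": {
  "motion": [
    [0,0,0.03,0,0,0,-1],
    [0,0,0.06,0,0,0,-1],
    [0,0,0.08,0,0,0,-1],
    [0,0,0.096,0,0,0,-1],
    [0,0,0.096,0,0,0,-1]
  ]
}}

```text
time: 4.6
eef_pos: [0.5562, -0.0931, 0.0232]
eef_rot: [-0.0, 0.975, 0.223, -0.0]
wrist_force: [-0.3, 0.3, -0.4]
grip_width: 0.0479
```

Emit:
{"fn": "drive_tool", "kwargs": {
  "motion": [
    [0,0,0,0,0,0,-1],
    [0,0,0,0,0,0,0.4],
    [0,0,0,0,0,0,0.8],
    [0,0,0,0,0,0,0.9],
    [0,0,0,0,0,0,0.9]
  ]
}}

```text
time: 5.1
eef_pos: [0.5565, -0.0933, 0.0235]
eef_rot: [0.0, 0.975, 0.223, 0.0]
wrist_force: [-0.0, 0.2, 0.2]
grip_width: 0.0763
```

Emit:
{"fn": "drive_tool", "kwargs": {
  "motion": [
    [0,0,-0.1,0,0,0,0.9],
    [0,0,-0.25,0,0,0,0.9],
    [0,0,-0.45,0,0,0,0.9],
    [0,0,-0.5,0,0,0,1],
    [0,0,-0.5,0,0,0,1]
  ]
}}

```text
time: 5.6
eef_pos: [0.5579, -0.0937, 0.1253]
eef_rot: [0.001, 0.975, 0.224, 0.002]
wrist_force: [-0.5, 0.3, -0.8]
grip_width: 0.0876
```

Emit:
{"fn": "drive_tool", "kwargs": {
  "motion": [
    [0.075,-0.53,0,0,0,0,1],
    [0.075,-0.53,0,0,0,0,1],
    [0.075,-0.53,0,0,0,0,1]
  ]
}}

```text
time: 5.9
eef_pos: [0.5193, 0.0127, 0.1214]
eef_rot: [-0.002, 0.974, 0.225, -0.003]
wrist_force: [-0.2, -0.0, -0.9]
grip_width: 0.0876
```

Emit:
{"fn": "drive_tool", "kwargs": {
  "motion": [
    [0.075,-0.53,0,0,0,0,1],
    [0.075,-0.53,0,0,0,0,1],
    [0.075,-0.53,0,0,0,0,1],
    [0.075,-0.53,0,0,0,0,1],
    [0.075,-0.53,0,0,0,0,1]
  ]
}}

```text
time: 6.4
eef_pos: [0.4913, 0.1098, 0.1228]
eef_rot: [0.0, 0.975, 0.224, -0.0]
wrist_force: [-0.3, -1.2, -0.3]
grip_width: 0.0876
```

```bash
python3 - <<'E'
from h import *
t=camera("top");s=camera("scene");st=read_state();print(st["eef_pos"].round(4),st["eef_rot"].round(4),st["wrist_force"].round(2))
for n,im,b in(("top",t,(345,220,400,280)),("scene",s,(255,250,305,310))):
  for k in("silver","lid"):
      for c in blobs(n,im,k,b):
        (u,v),w,a=cv2.fitEllipse(c);print(n,k,np.round([u,v,*w]),ray(n,u,v,.05).round(3))
cv2.imwrite("pics/s2.png",s[:,:,::-1])
E
```

```text
[0.4917 0.1092 0.1231] [ 2.000e-04  9.749e-01  2.228e-01 -1.000e-04] [ 1.64 -0.17 -0.22]
top silver [370. 250.  32.  38.] [ 0.552 -0.09   0.05 ]
top lid [371. 248.  31.  35.] [ 0.554 -0.09   0.05 ]
scene silver [280. 276.  32.  46.] [ 0.566 -0.1    0.05 ]
scene lid [279. 269.  23.  32.] [ 0.555 -0.092  0.05 ]
```

View pics/s2.png

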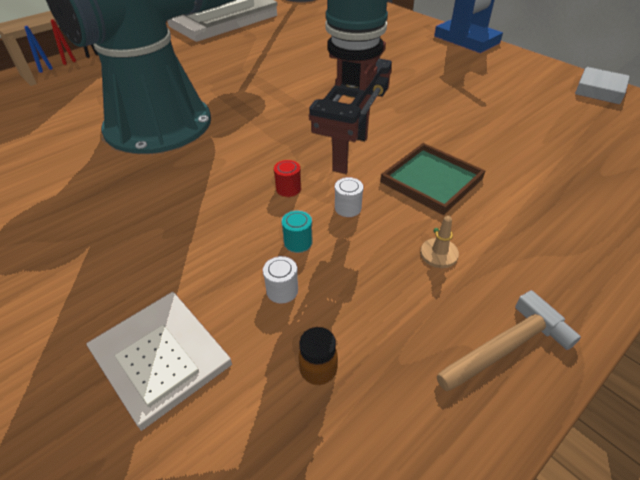

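The first tin (280,280) is back upright at its place, and the gripper hangs over the second silver tin (348,197). Next I'll descend and grip it.

Emit:
{"fn": "drive_tool", "kwargs": {
  "motion": [
    [0,-0.015,0.15,0,0,0,1],
    [0,-0.015,0.3,0,0,0,1],
    [0,-0.015,0.42,0,0,0,1],
    [0,-0.015,0.51,0,0,0,1],
    [0,-0.015,0.51,0,0,0,1]
  ]
}}

```text
time: 7.0
eef_pos: [0.4885, 0.1118, 0.0194]
eef_rot: [-0.0, 0.975, 0.223, -0.002]
wrist_force: [-0.2, -0.5, 0.4]
grip_width: 0.0878
```

Emit:
{"fn": "drive_tool", "kwargs": {
  "motion": [
    [0,0,0,0,0,0,0.3],
    [0,0,0,0,0,0,0],
    [0,0,0,0,0,0,-1],
    [0,0,0,0,0,0,-1],
    [0,0,0,0,0,0,-1]
  ]
}}

```text
time: 7.5
eef_pos: [0.4902, 0.1133, 0.0221]
eef_rot: [0.0, 0.975, 0.224, 0.001]
wrist_force: [0.9, -2.5, 2.3]
grip_width: 0.0516
```

Emit:
{"fn": "drive_tool", "kwargs": {
  "motion": [
    [0,0,0,0,0,0,-1],
    [0,0,0,0,0,0,-1],
    [0,0,0,0,0,0,-1],
    [0,0,0,0,0,0,-1],
    [0,0,0,0,0,0,-1]
  ]
}}

```text
time: 8.0
eef_pos: [0.4904, 0.1132, 0.022]
eef_rot: [0.0, 0.975, 0.224, 0.001]
wrist_force: [-0.5, -2.4, 7.3]
grip_width: 0.0472
```

Emit:
{"fn": "drive_tool", "kwargs": {
  "motion": [
    [0,0,-0.04,0,0,0,-1],
    [0,0,-0.08,0,0,0,-1],
    [0,0,-0.1,0,0,0,-1],
    [0,0,-0.1,0,0,0,-1],
    [0,0,-0.1,0,0,0,-1]
  ]
}}

```text
time: 8.5
eef_pos: [0.4897, 0.1134, 0.0416]
eef_rot: [-0.0, 0.975, 0.224, 0.0]
wrist_force: [-0.3, 0.6, -3.9]
grip_width: 0.0473
```

Emit:
{"fn": "drive_tool", "kwargs": {
  "motion": [
    [0,0,0,0,0,0,-1],
    [0,0,0,0,0,0,-1],
    [0,0,0,0,0,0,-1]
  ]
}}

```text
time: 8.8
eef_pos: [0.4896, 0.1133, 0.0413]
eef_rot: [-0.0, 0.975, 0.223, -0.0]
wrist_force: [1.1, -0.1, -3.5]
grip_width: 0.0475
```

Emit:
{"fn": "drive_tool", "kwargs": {
  "motion": [
    [0,0,0,0,0,0,-1],
    [0,0,0,0,0,0,-1],
    [0,0,0,0,0,0,-1]
  ]
}}

```text
time: 9.1
eef_pos: [0.4897, 0.1133, 0.0414]
eef_rot: [-0.0, 0.975, 0.224, -0.0]
wrist_force: [-0.8, 0.3, -3.2]
grip_width: 0.0473
```

It reads -3.5 N against -1.2 N, so this is the heavy tin. I'll take it to the tray.

Emit:
{"fn": "drive_tool", "kwargs": {
  "motion": [
    [0,0,-0.12,0,0,0,-1],
    [0,0,-0.25,0,0,0,-1],
    [0.15,-0.16,-0.25,0,0,0,-1],
    [0.3,-0.325,-0.25,0,0,0,-1],
    [0.45,-0.49,-0.25,0,0,0,-1]
  ]
}}

```text
time: 9.6
eef_pos: [0.5285, 0.2419, 0.0919]
eef_rot: [-0.0, 0.975, 0.223, 0.0]
wrist_force: [1.3, 0.1, -3.4]
grip_width: 0.0475
```

Emit:
{"fn": "drive_tool", "kwargs": {
  "motion": [
    [0.1,-0.11,0,0,0,0,-1],
    [0.15,-0.16,0,0,0,0,-1],
    [0.15,-0.16,0,0,0,0,-1],
    [0.15,-0.16,0,0,0,0,-1]
  ]
}}

```text
time: 10.0
eef_pos: [0.5401, 0.2815, 0.091]
eef_rot: [0.0, 0.975, 0.224, -0.001]
wrist_force: [0.0, -0.7, -4.0]
grip_width: 0.0472
```

```bash
python3 - <<'E'
from h import *
s=camera("scene");st=read_state();print(st["eef_pos"].round(4),st["wrist_force"].round(2),st["grip_width"])
cv2.imwrite("pics/s3.png",cv2.resize(s[60:300,260:580],(640,480))[:,:,::-1])
E
```

```text
[0.54  0.281 0.091] [-0.16 -1.07 -3.97] 0.04721921233263836
```

View pics/s3.png

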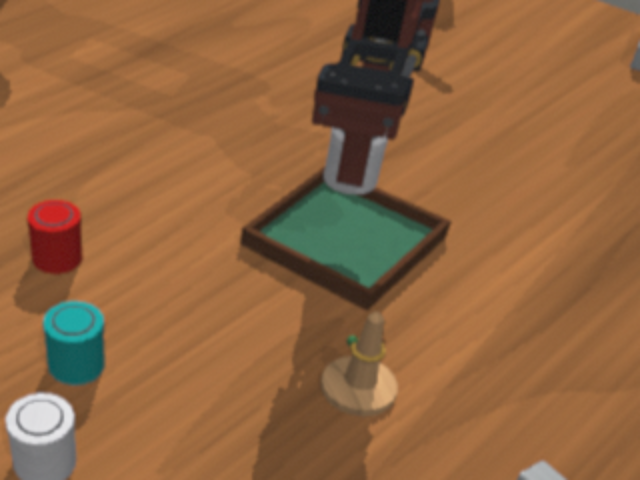

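The heavy tin is held upright above the tray, at (355,165) in the crop, and the cone is untouched at (360,380). Now I'll lower it.

Emit:
{"fn": "drive_tool", "kwargs": {
  "motion": [
    [0,0,0.1,0,0,0,-1],
    [0,0,0.2,0,0,0,-1],
    [0,0,0.26,0,0,0,-1],
    [0,0,0.29,0,0,0,-1],
    [0,0,0.29,0,0,0,-1]
  ]
}}

```text
time: 10.55
eef_pos: [0.5405, 0.2817, 0.0328]
eef_rot: [0.0, 0.975, 0.223, -0.001]
wrist_force: [0.0, 0.3, -3.7]
grip_width: 0.0476
```

Emit:
{"fn": "drive_tool", "kwargs": {
  "motion": [
    [0,0,0.008,0,0,0,-1],
    [0,0,0.015,0,0,0,-1],
    [0,0,0.022,0,0,0,-1],
    [0,0,0.022,0,0,0,-1],
    [0,0,0.022,0,0,0,-1]
  ]
}}

```text
time: 11.05
eef_pos: [0.5412, 0.2828, 0.0293]
eef_rot: [-0.0, 0.975, 0.224, 0.0]
wrist_force: [0.9, 0.4, -3.7]
grip_width: 0.0477
```

Emit:
{"fn": "drive_tool", "kwargs": {
  "motion": [
    [0,0,0.005,0,0,0,-1],
    [0,0,0.008,0,0,0,-1],
    [0,0,0.008,0,0,0,-1],
    [0,0,0.008,0,0,0,-1]
  ]
}}

```text
time: 11.45
eef_pos: [0.5412, 0.2828, 0.0282]
eef_rot: [-0.0, 0.975, 0.224, 0.0]
wrist_force: [-2.1, -0.2, 6.1]
grip_width: 0.0475
```

Contact is felt, so I'll release partway to stay clear of the tray walls and rise.

Emit:
{"fn": "drive_tool", "kwargs": {
  "motion": [
    [0,0,0,0,0,0,0.2],
    [0,0,0,0,0,0,0.5],
    [0,0,0,0,0,0,0.5],
    [0,0,0,0,0,0,0.5],
    [0,0,0,0,0,0,0.5]
  ]
}}

```text
time: 11.95
eef_pos: [0.5412, 0.2826, 0.0274]
eef_rot: [-0.0, 0.975, 0.223, -0.0]
wrist_force: [-0.2, -0.4, -0.9]
grip_width: 0.0658
```

Emit:
{"fn": "drive_tool", "kwargs": {
  "motion": [
    [0,0,-0.1,0,0,0,0.5],
    [0,0,-0.25,0,0,0,0.5],
    [0,0,-0.45,0,0,0,0.5],
    [0,0,-0.65,0,0,0,0.5],
    [0,0,-0.8,0,0,0,0.5]
  ]
}}

```text
time: 12.45
eef_pos: [0.5417, 0.2829, 0.1901]
eef_rot: [-0.0, 0.975, 0.223, 0.001]
wrist_force: [0.2, -0.5, 0.1]
grip_width: 0.0661
```

Emit:
{"fn": "drive_tool", "kwargs": {
  "motion": [
    [-0.7,0,-0.2,0,0,0,0.5],
    [-0.7,0,-0.2,0,0,0,0.5],
    [-0.7,0,-0.2,0,0,0,0.5],
    [-0.7,0,-0.2,0,0,0,0.5],
    [-0.7,0,-0.2,0,0,0,0.5]
  ]
}}

```text
time: 12.95
eef_pos: [0.415, 0.2216, 0.2282]
eef_rot: [-0.0, 0.975, 0.223, 0.001]
wrist_force: [0.5, -0.7, -0.3]
grip_width: 0.0658
```

```bash
python3 - <<'E'
from h import *
t=camera("top");s=camera("scene");st=read_state();print(st["eef_pos"].round(4),st["wrist_force"].round(2),st["time"])
for n,im,b,z in(("top",t,(345,220,400,280),.05),("top",t,(85,240,165,325),.056),("scene",s,(395,120,470,190),.056)):
  for c in blobs(n,im,"lid",b):
        (u,v),w,a=cv2.fitEllipse(c);print(n,np.round([u,v,*w]),ray(n,u,v,z).round(3))
cv2.imwrite("pics/s4.png",np.hstack([cv2.resize(s,(400,300)),cv2.resize(t,(400,300))])[:,:,::-1])
E
```

```text
[0.4164 0.2221 0.2276] [ 0.5  -0.13 -0.33] 13.05
top [372. 247.  19.  19.] [ 0.556 -0.092  0.05 ]
top [372. 247.  28.  30.] [ 0.555 -0.092  0.05 ]
top [115. 278.  25.  31.] [0.54  0.284 0.056]
```

View pics/s4.png

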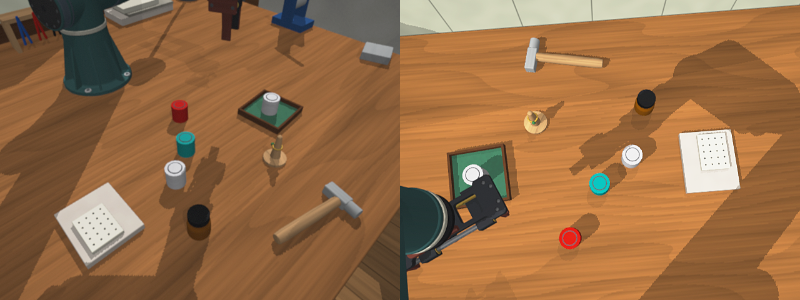

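The heavy tin stands upright in the tray, the light one is at its own place, the cone is undisturbed and the arm is clear.

```bash
python3 -c "
from workcell import *
print(close_job())"
```

```text
the job is handed in; nothing more can be done
None
```

The heavy tin now stands upright in the green tray, the empty one is back at its own place, and I have handed the job in. No verdict was reported.

- **Weighing:** I lifted both silver tins about 20 mm. The right-hand one read about -1.2 N (empty) and the left-hand one about -3.5 to -4 N (heavy). That is a little under the 4 to 5 N stated for the heavy tin, within a sensor scatter of about 0.7 N.
- **Placing:** I lowered the heavy tin until I felt contact with the tray floor, then let go and rose clear.
- **Last checks:** All were made at 13 s, before the hand-in.
  - **Heavy tin:** its lid measures at (0.540, 0.284), about 3 mm from the tray centre. The top view gave this; the lid search in the scene camera found nothing in the tray. I judged that it stands upright by eye in both pictures.
  - **Light tin:** it is within about 2 mm of its start. One loose colour-mask reading earlier put it about 10 mm off, but the lid fits in both views did not agree with that.
  - **Ring cone:** it looked untouched in the pictures; I did not measure it again.
  - **Arm:** it hangs clear, with the wrist force near zero.

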